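# Open a specimen cage with a sagging bolt and hold its sprung gate ajar

## Robot

A 7-joint arm with a two-finger parallel gripper is mounted at the origin on a cart in front of the work surface, level with it; the furniture and walls round the work are solid. World frame = base frame: x ahead of the robot, y to its left, z up, the work surface at z = 0. Lengths are in m, angles in rad, forces in N, time in s.
With the tool pointing down it reaches from about 0.4 to 0.875 m from the base axis. Payload 19.3 kg.
Tool frame: the origin (TCP) lies on the mounting face of the last link; the fingertips stand 173 mm ahead of it and the grasp point (between the pads) lies 155 mm ahead of it; z points along the fingers, y is the line along which they close (so a half turn about z gives the same grasp; the last joint's range is limited). The gripper opens to 85 mm and grips with 20 to 120 N. Pads are 22 mm wide; open, the fingers measure 114 mm over their backs; the gripper's body (76 mm by 85 mm) begins 54 mm behind the grasp point. The pads swing forward as they close: fully open they stand 13 mm farther back than shut.
Start: joints at [-1.319, 0.521, -0.036, 1.599, 0.021, 1.021, -0.113], TCP at [0.198, 0.593, 0.405] pointing down, gripper open.
Joint ranges: [-2.91, 2.91], [-0.3, 2.13], [-1.5, 1.42], [0.17, 2.43], [-1.26, 4.41], [0.16, 1.93], [-2.52, 2.52]. Speed limits (rad/s): [1.89, 1.89, 2.39, 2.39, 3.01, 3.01, 3.01].

## Interface

Orientations are given as [roll, pitch, yaw] about the fixed x, y, z axes, in that order (R = Rz(yaw) Ry(pitch) Rx(roll)).
In Python, from workcell import bot, vision gives the robot as it stands.
- The arm moves only by the shell command python3 -m creep 'ROWS' [FORCE]. ROWS is JSON, a list that holds one entry, the list of rows, each a list of 7 numbers: the opening, from -1 (shut) to 1 (fully open), then the shift along the tool's x, y, z in cm, then the turn, a rotation vector about the tool's x, y, z in rad. In form: [[[grip, tx, ty, tz, rx, ry, rz], ...]]. A call has 1 to 12 rows; each row shifts and turns the commanded pose from where the row before left it, along the tool's axes as they then stand; what a row does not reach is not made up. A row lasts 1/8 s, in which the tool goes at most 62.5 mm and 10.7 degrees, less where a joint would pass 70% of its speed; a pose out of reach is approached as far as the arm can. A call with a gripper value outside its range is refused whole. The fingers move at their own pace and stop on an object; FORCE is the grip in N (left out, the last holds). Time passes only in rows, so rows that do not move let the fingers close. It gives the time, the measured TCP pose, the force, the opening and the grip force at its end, in the units of the state.
- bot.observe(): the state, without advancing time (a new reading comes with each control period).
- vision.grab_frame(name): name is "side" or "top" or "wrist"; returns a dict with "image" (384x512x3 uint8, blue, green, red), "depth" (384x512 float32, m along the optical axis (not along the pixel's ray), 0 where there is no reading), "fovy" (degrees; the focal length in pixels is half the picture's height over the tangent of half this angle, whatever the lens; pixels are square), "cx", "cy" (the principal point, pixels), "cam_to_world" (4x4, takes a point from camera to world coordinates); the wrist camera has in their place "tool_from_camera" (4x4, takes a point from camera to tool coordinates, whose origin is the TCP and whose axes are the flange's). Camera axes: x right, y down, z forward; pixel columns grow to the right and rows downward; lengths in m; the calibration is good to about 2 mm. A picture is of the moment at which its call begins: read the wrist's pose just before it.
- bot.job_done(): hands the job in; it is judged then, once.
The state is a dict: "clock": time; "qpos": joint angles; "qd": joint speeds; "joint_efforts": joint torques, N m; "position": TCP position; "tool_rot": TCP orientation; "force": force on the tool from outside, world axes, zero at the start; "moment": the same for the moment, N m; "grip_width": finger opening in m; "finger_force": force on a finger pad.
Only numpy, scipy, OpenCV 4.12 (cv2) and the standard library are available. Lean on these libraries where they do the work, as an engineer would, in place of code of your own. Each camera call takes 0.05 s, during which the arm holds its last target. There are 200 camera calls.

## Task

Lift the loose lid off the small specimen cage by its knob and lay it flat on the bare bench beside the cage. Then draw the gate's bolt: it sags and its nose has dropped behind the keeper's bent-up lip, so lift the bolt by its knob while you pull it back out of the keeper, without wrenching it against the lip. With the bolt drawn, swing the sprung gate about 30 degrees open and finish holding it there: do not let go, and leave everything else on the bench where it is.

Things in the scene. Friction and masses are not known exactly. Their poses are not given: they have to be found in the camera images.
- cage: specimen cage of aluminium posts and steel bars with two bottles and a jar inside, fixed to the bench, 150 (its x) x 190 (its y) x 150 mm high. Origin: middle of its underside on the bench; z up; its gate is in the front face, 75 mm to -x of the origin. Left of it an analyser 0.22 m high stands behind x 0.54, y 0.16 m (robot's frame).
- lid: loose grey metal lid, 161 (x) x 201 (y) mm, 0.3 to 0.7 kg, lying on the cage (its origin 140 mm above the bench); its 10 mm skirt laps over the cage and the gate's top edge (2 to 3 mm play all round), so the gate cannot swing while it is on. Origin: middle of the skirt's lower edge; axes start parallel to the cage's. Bare bench to lay it on: x 0.35 to 0.53, y 0.08 to 0.36 m in the robot's frame.
- lid_knob (a point): the lid's black round knob, 29 mm across, its graspable part 18 mm high: this point is its centre, 34 mm above the lid's origin and 21 mm above the lid's plate.
- gate_hinge (a point): point on the gate's vertical hinge axis at the cage's right front corner (cage frame x -79, y -79 mm), 117 mm above the bench, at the height of the level bolt; it does not move; axes as the cage.
- gate (a joint): angle of the gate, 0 shut; grows as its left edge swings out to the cage's -x (counter-clockwise from above), up to 1.3. A spring closes it with about 0.15 N m when shut and 0.4 N m at 0.5 rad.
- barrel (a joint): tilt of the bolt about its rear strap (the pivot: on the gate 20 mm to the cage's +y of the hinge, at the height of the gate_hinge point): 0 sagged under its own weight (tip 0.09 rad down), 0.09 level, at most 0.15. The nose clears the lip's top from about 0.06.
- bolt (a joint): how far the bolt is drawn along itself, to the cage's -y, in m: 0 shot into the keeper, 0.036 fully drawn. The nose meets the lip after about 2 mm unless lifted; it is out of the keeper from 0.025. Sliding friction about 1.5 N, bolt 0.25 kg.
- bolt_knob (a point): middle of the bolt's black knob, a level round bar 15 mm thick, 30 mm long, pointing straight out of the gate (cage's -x). The point is 46 mm in front of the gate's face, 108 mm above the bench while the bolt sags, 117 mm when level, 105 mm from the pivot along the bolt when shot; seen from the hinge axis (cage axes, gate shut, bolt shot) at x -42, y +125 mm.
- timer_1: bystander: white bench timer, 64 x 68 x 26 mm; origin under its middle.
- note_pad: bystander: white note pad, 76 x 101 x 10 mm; origin under its middle.
- marker_2: bystander: blue marker pen lying down, 124 mm long, 15 mm thick; origin under its middle.

How it is judged:
By the outcome, as a careful person would: the job done as asked, in the order asked, and still so for the second after the job is handed in, while the arm keeps its last pose, push and grip.
It also fails if it takes over 58 s, if anything falls off the work surface, if the arm or the gripper's body presses on something with over 40 N, if the wrist force passes 120 N, or if a joint passes its speed limit or range.

## Working session

There is one attempt and no reset: what is moved stays moved. The work goes in short steps, Python scripts to look and compute and a shell command to move; the robot and the scene stay as the last step left them, time stands still between calls to the robot, and variables do not carry over. Pictures are saved under pics/ and viewed, at most 10 in all, crops included, and the job is handed in when it is done.

```bash
ls; mkdir -p pics; cat > h.py <<'E'
import numpy as np, cv2
from workcell import bot, vision
from scipy.spatial.transform import Rotation as R
def T():
    s=bot.observe(); M=np.eye(4); M[:3,:3]=R.from_euler('xyz',s["tool_rot"]).as_matrix(); M[:3,3]=s["position"]; return M
def grab(n):
    t=T(); f=vision.grab_frame(n)
    f["c2w"]=t@np.array(f["tool_from_camera"]) if n=="wrist" else np.array(f["cam_to_world"])
    h=f["image"].shape[0]; f["f"]=h/2/np.tan(np.radians(f["fovy"])/2); return f
def cloud(f):
    d=f["depth"]; v,u=np.indices(d.shape)
    p=np.stack([(u-f["cx"])/f["f"]*d,(v-f["cy"])/f["f"]*d,d],-1)
    w=p@f["c2w"][:3,:3].T+f["c2w"][:3,3]; w[d<=0]=np.nan; return w
def ray(f,u,v,z):
    d=f["c2w"][:3,:3]@np.array([(u-f["cx"])/f["f"],(v-f["cy"])/f["f"],1]); o=f["c2w"][:3,3]
    return o+d*(z-o[2])/d[2]
E
python3 - <<'E'
from h import *
print(bot.observe())
a=grab("side");b=grab("top")
for n,f in(("side",a),("top",b)):
    print(n,f["fovy"],f["cx"],f["cy"],f["c2w"].round(3).tolist()); cv2.imwrite(f"pics/{n}1.png",f["image"])
    np.savez(f"{n}1.npz",**{k:f[k] for k in("image","depth","c2w","f","cx","cy")})
E
```

```text
pics
{'clock': 0.0, 'qpos': array([-1.31921746,  0.52205503, -0.0363376 ,  1.59999475,  0.02119983,
        1.02110645, -0.11280168]), 'qd': array([-1.05269847e-03,  2.17076649e-03,  8.02897528e-04, -3.74494847e-05,
        1.27752854e-04,  1.75203465e-05, -4.52824219e-04]), 'joint_efforts': array([-2.80307622e-04, -9.27122641e+01,  1.97923020e+00, -3.69951725e+01,
        1.77903834e-02,  8.01951857e-03, -5.43189898e-06]), 'position': array([0.19763284, 0.59278726, 0.40410469]), 'tool_rot': array([-3.14041672e+00,  7.90543969e-05,  2.81981070e+00]), 'force': array([0.68846148, 0.04328726, 0.61098214]), 'moment': array([0.00342001, 0.04428785, 0.01643352]), 'finger_force': 0.0, 'grip_width': 0.08501010055050161}
side 46.36732789432248 254.16450440916032 188.50293569812837 [[0.329, 0.72, -0.611, 1.031], [0.944, -0.24, 0.226, -0.299], [0.017, -0.651, -0.758, 0.797], [0.0, 0.0, 0.0, 1.0]]
top 45.418911577263586 251.37669276368717 189.2012392235984 [[0.022, -0.994, 0.112, 0.402], [-1.0, -0.022, 0.003, -0.108], [-0.0, -0.112, -0.994, 1.289], [0.0, 0.0, 0.0, 1.0]]
```

View pics/side1.png

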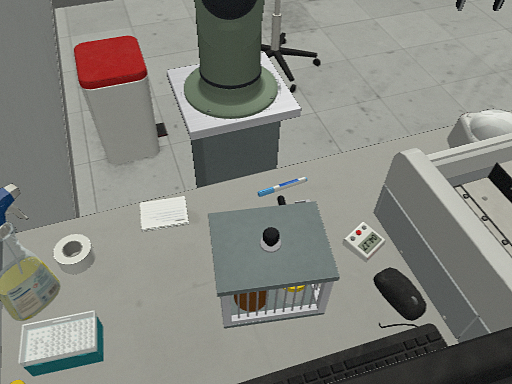

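View pics/top1.png

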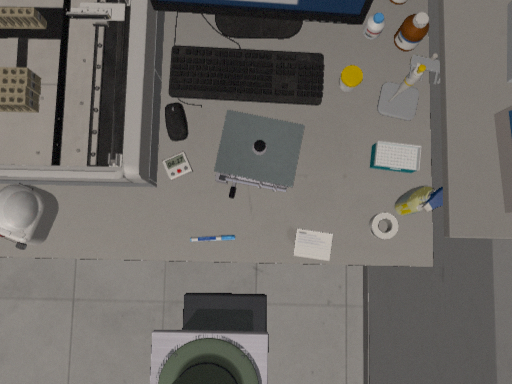

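The side view shows the lid's knob at about (271,237) and the bolt knob at (282,201). In the top view the lid is centred near (260,150) and rotated slightly, with the bolt knob at (232,192), timer (178,165), marker (213,238) and pad (313,245). Now I'll measure them.

```bash
python3 - <<'E'
from h import *
def load(n): return {k:v for k,v in np.load(n+"1.npz").items()}
f=load("top"); w=cloud(f); im=f["image"].astype(int)
u0,u1,v0,v1=205,315,100,205
z=w[...,2]
m=np.zeros(z.shape,np.uint8); m[v0:v1,u0:u1]=((z>0.14)&(z<0.175))[v0:v1,u0:u1]
n,l,st,_=cv2.connectedComponentsWithStats(m); k=1+st[1:,4].argmax(); mm=(l==k)
print("plate z",np.nanmedian(z[mm]),st[k])
c,_=cv2.findContours(mm.astype(np.uint8),cv2.RETR_EXTERNAL,cv2.CHAIN_APPROX_NONE)
c=max(c,key=cv2.contourArea)[:,0]
P=np.array([ray(f,u,v,0.153)[:2] for u,v in c])
r=cv2.minAreaRect((P*1000).astype(np.float32)); print("lid rect mm",r, (cv2.boxPoints(r)).round(0).tolist())
g=im.max(2)
kn=(g<60); kn[:130]=0;kn[165:]=0;kn[:,:240]=0;kn[:,280:]=0
v,u=np.nonzero(kn); print("lidknob",u.mean(),v.mean(),len(u),ray(f,u.mean(),v.mean(),0.183), "topz",np.nanmax(z[kn]))
for nm,(a,b,c_,d) in {"bolt":(222,242,183,202),"pivot":(245,300,176,196)}.items():
    kn=np.zeros(z.shape,bool); kn[c_:d,a:b]=(g<60)[c_:d,a:b]
    v,u=np.nonzero(kn); print(nm,len(u),u.min(),u.max(),v.min(),v.max(),ray(f,u.mean(),v.mean(),0.115),np.nanmedian(z[kn]))
def blob(nm,a,b,c_,d,zz):
    k=np.zeros(z.shape,np.uint8); q=im[c_:d,a:b]; bg=np.median(q.reshape(-1,3),0) if nm!="pad" else np.median(im[220:230,260:280].reshape(-1,3),0)
    k[c_:d,a:b]=(np.abs(q-bg).max(2)>30)
    cs,_=cv2.findContours(k,0,1); cc=max(cs,key=cv2.contourArea)[:,0]
    P=np.array([ray(f,x,y,zz)[:2] for x,y in cc]); print(nm,cv2.minAreaRect((P*1000).astype(np.float32)))
blob("timer",158,200,145,185,0.026); blob("marker",180,245,228,248,0.015); blob("pad",285,340,222,268,0.01)
# side view
f=load("side"); w=cloud(f); g=f["image"].max(2); z=w[...,2]
for nm,(a,b,c_,d),h in (("lidknob",(255,290,222,250),0.178),("bolt",(274,290,192,212),0.112)):
    kn=np.zeros(z.shape,bool); kn[c_:d,a:b]=(g<60)[c_:d,a:b]
    v,u=np.nonzero(kn); print("side",nm,len(u),u.min(),u.max(),v.min(),v.max(),ray(f,u.mean(),v.mean(),h),np.nanmedian(w[kn],0))
im=load("side")["image"]
cv2.imwrite("pics/c.png",np.hstack([cv2.resize(im[185:265,225:325],(400,320),interpolation=2),cv2.resize(load("top")["image"][130:210,210:310],(400,320),interpolation=2)]))
E
```

```text
plate z 0.15373478694223042 [ 214  110   91   77 4932]
lid rect mm ((634.4954833984375, -122.8499984741211), (200.8912811279297, 162.0975341796875), 79.66156005859375) [[537.0, -207.0], [696.0, -236.0], [732.0, -39.0], [573.0, -9.0]]
lidknob 259.2190476190476 145.15238095238095 105 [ 0.63519077 -0.12235335  0.183     ] topz 0.18911226548291848
bolt 58 229 235 187 197 [ 0.52558972 -0.05573775  0.115     ] 0.11391397343702614Traceback (most recent call last):
  File "<stdin>", line 18, in <module>
    return umr_minimum(a, axis, None, out, keepdims, initial, where)
ValueError: zero-size array to reduction operation minimum which has no identity
```

```bash
python3 - <<'E'
from h import *
def load(n): return {k:v for k,v in np.load(n+"1.npz").items()}
f=load("top"); w=cloud(f); im=f["image"].astype(int); z=w[...,2]
def blob(nm,a,b,c_,d,zz):
    k=np.zeros(z.shape,np.uint8); q=im[c_:d,a:b]; bg=np.median(im[205:225,250:290].reshape(-1,3),0)
    k[c_:d,a:b]=(np.abs(q-bg).max(2)>35)
    cs,_=cv2.findContours(k,0,1); cc=max(cs,key=cv2.contourArea)[:,0]
    P=np.array([ray(f,x,y,zz)[:2] for x,y in cc]); r=cv2.minAreaRect((P*1000).astype(np.float32)); print(nm,r,cv2.boxPoints(r).round().tolist())
blob("timer",160,197,148,182,0.026); blob("marker",185,242,231,246,0.010); blob("pad",288,338,226,265,0.01)
f=load("side"); w=cloud(f); g=f["image"].max(2); z=w[...,2]
for nm,(a,b,c_,d),h in (("lidknob",(255,290,222,250),0.178),("bolt",(274,290,192,204),0.112)):
    kn=np.zeros(z.shape,bool); kn[c_:d,a:b]=(g<60)[c_:d,a:b]
    v,u=np.nonzero(kn); print("side",nm,len(u),u.min(),u.max(),v.min(),v.max(),ray(f,u.mean(),v.mean(),h),np.nanmedian(w[kn],0))
im=f["image"]
cv2.imwrite("pics/c.png",np.hstack([cv2.resize(im[185:265,225:325],(400,320),interpolation=2),cv2.resize(load("top")["image"][130:210,210:310],(400,320),interpolation=2)]))
E
```

```text
timer ((605.2734985351562, 103.156005859375), (55.76478576660156, 65.57001495361328), 24.8072509765625) [[566.0, 121.0], [594.0, 62.0], [644.0, 85.0], [617.0, 145.0]]
marker ((405.8931579589844, 20.587862014770508), (12.10239315032959, 83.2694320678711), 3.7244484424591064) [[397.0, 62.0], [403.0, -21.0], [415.0, -21.0], [409.0, 63.0]]
pad ((395.5581970214844, -278.2681884765625), (100.45272064208984, 74.4770278930664), 82.8355712890625) [[352.0, -323.0], [426.0, -333.0], [439.0, -233.0], [365.0, -224.0]]
side lidknob 236 263 278 227 245 [ 0.63954144 -0.12320971  0.178     ] [ 0.64170033 -0.12385496  0.1816285 ]
side bolt 49 278 284 196 203 [ 0.52322508 -0.05463436  0.112     ] [ 0.52308177 -0.05459109  0.11228843]
```

View pics/c.png

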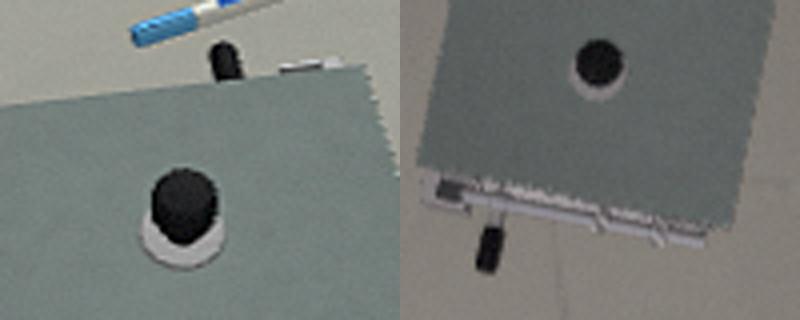

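The crop shows the bolt knob jutting out near the keeper end (left from above) and the lid knob centred on its pale boss. Two views agree within about 4 mm, and the lid's size (201 x 162 mm) and the predicted bolt-knob position match the spec.

```bash
cat >> h.py <<'E'
def to(g,yaw):
    """grasp point target, yaw -> tool shift (cm, present axes) and turn (rotvec)"""
    t=T(); p=np.array(g,float)+[0,0,0.155]
    Rt=R.from_euler('xyz',[np.pi,0,yaw]).as_matrix()
    print("shift cm",(t[:3,:3].T@(p-t[:3,3])*100).round(2),"turn",R.from_matrix(t[:3,:3].T@Rt).as_rotvec().round(3))
def st():
    s=bot.observe(); t=T(); print("t",round(s["clock"],2),"grasp",(t[:3,3]+.155*t[:3,2]).round(4),"rpy",np.round(s["tool_rot"],3),"F",s["force"].round(1),"M",s["moment"].round(2),"w",round(s["grip_width"],4),"ff",round(float(s["finger_force"]),1),"q",s["qpos"].round(2))
E
python3 -c "
from h import *
st(); to([.6365,-.123,.245],2.961)"
```

```text
t 0.1 grasp [0.1976 0.5926 0.2492] rpy [-3.141  0.     2.82 ] F [ 0.6  0.6 -0.7] M [ 0.09  0.06 -0.02] w 0.0856 ff 0.0 q [-1.32  0.52 -0.04  1.6   0.02  1.02 -0.11]
shift cm [-64.27 -54.02   0.48] turn [-0.001  0.    -0.141]
```

```bash
python3 -m creep '[[[1,-4,-3.4,0,0,0,0],[1,-4,-3.4,0,0,0,0],[1,-4,-3.4,0,0,0,0],[1,-4,-3.4,0,0,0,0],[1,-4,-3.4,0,0,0,0],[1,-4,-3.4,0,0,0,0],[1,-4,-3.4,0,0,0,0],[1,-4,-3.4,0,0,0,0],[1,-4,-3.4,0,0,0,0],[1,-4,-3.4,0,0,0,0],[1,-4,-3.4,0,0,0,0],[1,-4,-3.4,0,0,0,0]]]'; python3 -c "
from h import *
st(); to([.6365,-.123,.245],2.961)"
```

```text
clock: 1.6
position: [0.5246, 0.0525, 0.4046]
tool_rot: [-3.142, -0.0, 2.82]
force: [1.2, 0.7, -0.1]
grip_width: 0.0857
finger_force: 0.0
t 1.6 grasp [0.5246 0.0525 0.2496] rpy [-3.142 -0.     2.82 ] F [ 1.2  0.7 -0.1] M [ 0.05 -0.05  0.02] w 0.0857 ff 0.0 q [-0.34  0.37  0.16  1.86 -0.07  0.91  1.11]
shift cm [-16.16 -13.11   0.46] turn [-0.    -0.    -0.141]
```

```bash
python3 -m creep '[[[1,-4,-3.3,0.1,0,0,0],[1,-4,-3.3,0.1,0,0,0],[1,-4,-3.3,0.1,0,0,0],[1,-4.16,-3.2,0.1,0,0,0],[1,0,0,0,0,0,-0.141],[1,0,0,0,0,0,0]]]'; python3 - <<'E'
from h import *
st(); f=grab("wrist"); cv2.imwrite("pics/w1.png",f["image"]); g=f["image"].max(2)
m=(g<55).astype(np.uint8); w=cloud(f)
cs,_=cv2.findContours(m,0,1)
for c in cs:
    if cv2.contourArea(c)>200:
        (u,v),r=cv2.minEnclosingCircle(c); k=np.zeros_like(m); cv2.drawContours(k,[c],-1,1,-1)
        print(u,v,r,cv2.contourArea(c),ray(f,u,v,.183).round(4),np.nanmedian(w[k>0],0).round(4))
to([.6365,-.123,.176],2.961)
E
```

```text
clock: 2.35
position: [0.6358, -0.1217, 0.4001]
tool_rot: [3.141, -0.001, 2.96]
force: [1.0, 0.2, -0.1]
grip_width: 0.0853
finger_force: 0.0
t 2.35 grasp [ 0.6356 -0.1216  0.2451] rpy [ 3.141e+00 -1.000e-03  2.960e+00] F [ 1.   0.2 -0.1] M [-0.02  0.03  0.04] w 0.0853 ff 0.0 q [-0.    0.57  0.16  1.55 -0.1   1.03  1.57]
255.5 350.0 257.6224060058594 48049.5 [ 0.742  -0.1383  0.183 ] [ 0.6306 -0.1181  0.2949]
248.5 212.7857208251953 21.778430938720703 1375.5 [ 0.6324 -0.1233  0.183 ] [ 0.632  -0.1234  0.1841]
450.85760498046875 206.91587829589844 42.363643646240234 3977.5 [0.6523 0.0072 0.183 ] [0.7225 0.1032 0.0281]
344.806884765625 80.13448333740234 12.875115394592285 248.0 [ 0.5622 -0.0534  0.183 ] [ 0.5619 -0.0301  0.1099]
307.408447265625 37.7746467590332 22.481218338012695 701.5 [ 0.5362 -0.0719  0.183 ] [ 0.5251 -0.0577  0.1143]
shift cm [-0.12 -0.17  6.94] turn [ 0.    -0.001 -0.003]
```

View pics/w1.png

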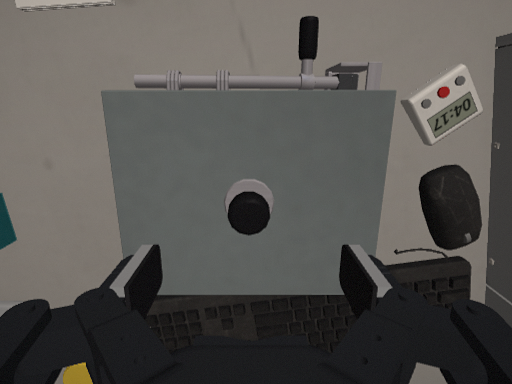

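The wrist view has the lid knob at (248,213) between the open fingers, the bolt with its knob at (308,38), and the keeper at (370,75). The positions agree, so I'll descend and grip.

```bash
python3 -m creep '[[[1,0.08,-0.16,1.5,0,0,0],[1,0,0,1.5,0,0,0],[1,0,0,1.5,0,0,0],[1,0,0,1.4,0,0,0],[1,0,0,1.0,0,0,0],[1,0,0,0,0,0,0],[-1,0,0,0,0,0,0],[-1,0,0,0,0,0,0],[-1,0,0,0,0,0,0],[-1,0,0,0,0,0,0],[-1,0,0,0,0,0,0],[-1,0,0,0,0,0,0]]]' 60; python3 -c "
from h import *
st()"
```

```text
clock: 3.9
position: [0.6348, -0.1228, 0.3323]
tool_rot: [3.141, 0.001, 2.961]
force: [-2.8, 0.6, 6.6]
grip_width: 0.0274
finger_force: 58.6
t 3.9 grasp [ 0.6349 -0.1228  0.1773] rpy [3.141e+00 1.000e-03 2.961e+00] F [-2.8  0.6  6.6] M [0.07 0.43 0.05] w 0.0274 ff 58.6 q [ 0.01  0.64  0.14  1.61 -0.11  0.9   1.58]
```

```bash
python3 -m creep '[[[-1,0,0,-0.3,0,0,0],[-1,0,0,-0.4,0,0,0],[-1,0,0,-0.5,0,0,0],[-1,0,0,-0.8,0,0,0],[-1,0,0,-1.2,0,0,0],[-1,0,0,-1.5,0,0,0],[-1,0,0,-1.5,0,0,0],[-1,0,0,-0.8,0,0,0],[-1,0,0,0,0,0,0]]]' 80; python3 - <<'E'
from h import *
st(); f=grab("side"); cv2.imwrite("pics/s2.png",f["image"][120:360,150:450])
to([.435,.215,.245],np.pi)
E
```

```text
clock: 5.03
position: [0.6348, -0.1228, 0.4024]
tool_rot: [3.142, 0.001, 2.961]
force: [-0.1, 0.6, -5.5]
grip_width: 0.0269
finger_force: 78.9
t 5.03 grasp [ 0.635  -0.1228  0.2474] rpy [3.142e+00 1.000e-03 2.961e+00] F [-0.1  0.6 -5.5] M [-0.03  0.02  0.  ] w 0.0269 ff 78.9 q [-0.    0.56  0.16  1.55 -0.1   1.04  1.57]
shift cm [25.72 29.64  0.17] turn [ 0.     0.    -0.181]
```

View pics/s2.png

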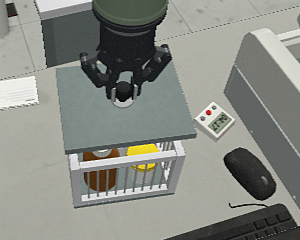

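The lid is clear of the cage, level and gripped at about 6 N. I'll carry it back, square it up, then take it left.

```bash
python3 -m creep '[[[-1,2,-0.36,0,0,0,0],[-1,4,-0.7,0,0,0,0],[-1,4,-0.7,0,0,0,0],[-1,4,-0.7,0,0,0,0],[-1,3.7,-0.7,0,0,0,0],[-1,2,-0.4,0,0,0,-0.05],[-1,0,1,0,0,0,-0.081],[-1,0,2,0,0,0,-0.05],[-1,0,4,0,0,0,0],[-1,0,4,0,0,0,0],[-1,0,4,0,0,0,0],[-1,0,4,0,0,0,0]]]'; python3 -m creep '[[[-1,0,4,0,0,0,0],[-1,0,4,0,0,0,0],[-1,0,4,0,0,0,0],[-1,0,2,0,0,0,0],[-1,0,0,0,0,0,0]]]';python3 - <<'E'
from h import *
st(); to([.435,.215,.040],np.pi)
f=grab("top"); w=cloud(f); z=w[...,2]; m=(((z>.19)&(z<.235))&(np.abs(w[...,1]-.215)<.14)&(w[...,0]<.535)&(w[...,0]>.33)).astype(np.uint8)
cs,_=cv2.findContours(m,0,1); c=max(cs,key=cv2.contourArea)[:,0]
zz=np.nanmedian(z[m>0]);P=np.array([ray(f,u,v,zz)[:2] for u,v in c]); print(zz,cv2.minAreaRect((P*1000).astype(np.float32)))
cv2.imwrite("pics/t2.png",f["image"])
E
```

```text
clock: 6.58
position: [0.4366, 0.0698, 0.4015]
tool_rot: [3.141, -0.0, -3.141]
force: [0.9, 0.2, -5.6]
grip_width: 0.0264
finger_force: 79.2
clock: 7.2
position: [0.4362, 0.2098, 0.4012]
tool_rot: [3.141, -0.001, -3.138]
force: [-0.0, 0.3, -4.9]
grip_width: 0.0262
finger_force: 79.5
t 7.2 grasp [0.436  0.2099 0.2462] rpy [ 3.141e+00 -1.000e-03 -3.138e+00] F [-0.   0.3 -4.9] M [-0.05  0.07  0.04] w 0.0262 ff 79.5 q [-0.53  0.3  -0.05  1.96  0.02  0.88  0.99]
shift cm [ 0.1   0.51 20.62] turn [ 0.    -0.001  0.003]
0.2223562760000315 ((436.65087890625, 191.6084747314453), (160.82904052734375, 169.84742736816406), 0.2388410121202469)
```

View pics/t2.png

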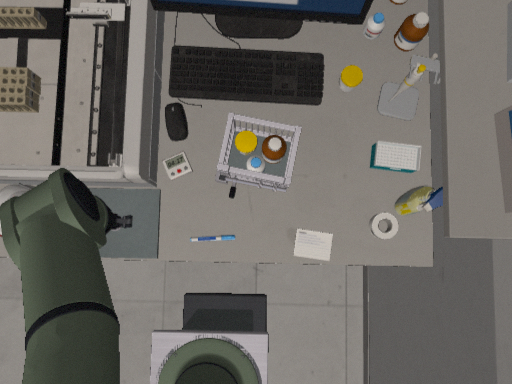

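The top view shows the cage open and the lid held over the bare bench to the left, squared up. Its measured x span is 0.356–0.517, and the arm hides its left part. Lowering it now.

```bash
python3 -m creep '[[[-1,0.1,0.4,2,0,0,0],[-1,0,0,3.5,0,0,0],[-1,0,0,3.5,0,0,0],[-1,0,0,3.5,0,0,0],[-1,0,0,3,0,0,0],[-1,0,0,2,0,0,0],[-1,0,0,1.2,0,0,0],[-1,0,0,0.8,0,0,0],[-1,0,0,0.6,0,0,0],[-1,0,0,0.3,0,0,0],[-1,0,0,0.2,0,0,0],[-1,0,0,0,0,0,0]]]'; python3 -c "
from h import *
st()"
```

```text
clock: 8.75
position: [0.4359, 0.2115, 0.1958]
tool_rot: [3.142, 0.0, -3.142]
force: [-0.5, -1.0, -5.2]
grip_width: 0.0267
finger_force: 79.5
t 8.75 grasp [0.4359 0.2115 0.0408] rpy [ 3.142  0.    -3.142] F [-0.5 -1.  -5.2] M [ 0.02 -0.    0.03] w 0.0267 ff 79.5 q [-0.55  0.65 -0.03  2.1   0.06  0.39  0.94]
```

```bash
python3 -m creep '[[[-1,0,0,0.2,0,0,0],[-1,0,0,0.15,0,0,0],[-1,0,0,0,0,0,0]]]'; python3 -c "
from h import *
st()"
```

```text
clock: 9.12
position: [0.4359, 0.2115, 0.1923]
tool_rot: [3.142, 0.0, -3.141]
force: [-1.2, -0.8, 0.7]
grip_width: 0.0262
finger_force: 80.5
t 9.12 grasp [0.4359 0.2116 0.0373] rpy [ 3.142  0.    -3.141] F [-1.2 -0.8  0.7] M [-0.06  0.25  0.05] w 0.0262 ff 80.5 q [-0.55  0.66 -0.03  2.1   0.06  0.38  0.94]
```

```bash
python3 -m creep '[[[-1,0,0,0.08,0,0,0],[0.6,0,0,0,0,0,0],[0.6,0,0,0,0,0,0],[0.6,0,0,0,0,0,0],[0.6,0,0,0,0,0,0],[0.6,0,0,-1.5,0,0,0],[0.6,0,0,-3.5,0,0,0],[0.6,0,0,-4,0,0,0],[0.6,0,0,-4,0,0,0],[0.6,0,0,-4,0,0,0],[0.6,0,0,-2.5,0,0,0],[0.6,0,0,0,0,0,0]]]'; python3 -c "
from h import *
st(); to([.5245,-.0562,.2],2.961)"
```

```text
clock: 10.62
position: [0.4359, 0.2115, 0.3889]
tool_rot: [3.14, 0.003, 3.142]
force: [-0.1, -0.2, -0.5]
grip_width: 0.0684
finger_force: 0.0
t 10.62 grasp [0.4364 0.2118 0.2339] rpy [3.140e+00 3.000e-03 3.142e+00] F [-0.1 -0.2 -0.5] M [0.03 0.04 0.04] w 0.0684 ff 0.0 q [-0.53  0.32 -0.05  1.98  0.02  0.84  0.98]
shift cm [ -8.85 -26.77   3.37] turn [0.002 0.003 0.181]
```

```bash
python3 -m creep '[[[0.2,-0.6,-2,0,0,0,0],[0.2,-1.3,-4,0,0,0,0],[0.2,-1.3,-4,0,0,0,0],[0.2,-1.3,-4,0,0,0,0],[0.2,-1.3,-4,0.4,0,0,0],[0.2,-1.3,-4,0.5,0,0,0],[0.2,-1.15,-3.3,0.5,0,0,0],[0.2,-0.6,-1.5,0,0.002,0.003,0.06],[0.2,0,0,0,0,0,0.08],[0.2,0,0,0,0,0,0.041],[0.2,0,0,0,0,0,0]]]'; python3 - <<'E'
from h import *
st()
for n in("wrist","side","top"):
    f=grab(n); g=f["image"].max(2); w=cloud(f); print(n)
    m=((g<60)&(np.abs(w[...,0]-.525)<.03)&(np.abs(w[...,1]+.056)<.03)&(np.abs(w[...,2]-.11)<.03)).astype(np.uint8)
    v,u=np.nonzero(m)
    if len(u)>10: print(len(u),u.mean(),v.mean(),ray(f,u.mean(),v.mean(),.113).round(4),np.nanmedian(w[m>0],0).round(4),np.nanpercentile(w[m>0],[3,97],axis=0).round(4).tolist())
    if n=="wrist": cv2.imwrite("pics/w3.png",f["image"])
    if n=="top":
        z=w[...,2]; m=((z>.005)&(z<.06)&(w[...,1]>.07)&(w[...,1]<.36)&(w[...,0]<.532)&(w[...,0]>.33)).astype(np.uint8)
        c=max(cv2.findContours(m,0,1)[0],key=cv2.contourArea)[:,0]; P=np.array([ray(f,a,b,.013)[:2] for a,b in c]); print("lid",np.nanmedian(z[m>0]),cv2.minAreaRect((P*1000).astype(np.float32)))
to([.5245,-.0562,.109],2.961)
E
```

```text
clock: 12.0
position: [0.5243, -0.0558, 0.3725]
tool_rot: [-3.139, -0.003, 2.962]
force: [0.6, 0.9, -0.3]
grip_width: 0.0513
finger_force: 0.0
t 12.0 grasp [ 0.5238 -0.056   0.2175] rpy [-3.139e+00 -3.000e-03  2.962e+00] F [ 0.6  0.9 -0.3] M [-0.03 -0.03 -0.04] w 0.0513 ff 0.0 q [-0.08  0.41  0.1   1.89 -0.05  0.84  1.43]
wrist
701 252.62054208273895 199.15406562054207 [ 0.5248 -0.0557  0.113 ] [ 0.5238 -0.0561  0.1141] [[0.5104, -0.064, 0.1071], [0.5492, -0.0418, 0.1164]]
side
75 281.25333333333333 201.8 [ 0.5291 -0.0561  0.113 ] [ 0.5287 -0.0557  0.1122] [[0.5153, -0.0619, 0.1073], [0.5408, -0.0491, 0.1149]]
top
lid 0.013549970142638257 ((436.6508483886719, 209.12034606933594), (205.0281219482422, 166.33181762695312), 89.97592163085938)
shift cm [-0.05  0.02 10.85] turn [-0.002 -0.003  0.001]
```

View pics/w3.png

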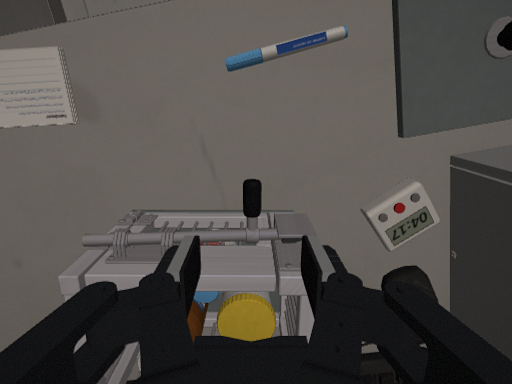

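The wrist view has the bolt knob at (252,198), centred between the fingers. The lid lies flat on the bench (plate at z 0.0135, centre (0.437,0.209)), and the timer, marker and pad are untouched. I'll descend onto the knob.

```bash
python3 -m creep '[[[0.2,-0.05,0,2,0,0,0],[0.2,0,0,2.5,0,0,0],[0.2,0,0,2.5,0,0,0],[0.2,0,0,2,0,0,0],[0.2,0,0,1.2,0,0,0],[0.2,0,0,0.6,0,0,0],[0.2,0,0,0,0,0,0]]]'; python3 -c "
from h import *
st();to([.5245,-.0562,.109],2.961)"
```

```text
clock: 13.02
position: [0.5246, -0.0568, 0.2645]
tool_rot: [-3.139, -0.003, 2.961]
force: [1.0, 0.3, -0.6]
grip_width: 0.051
finger_force: 0.0
t 13.03 grasp [ 0.5241 -0.0571  0.1095] rpy [-3.139e+00 -3.000e-03  2.961e+00] F [ 1.   0.3 -0.6] M [ 0.02 -0.02  0.01] w 0.051 ff 0.0 q [-0.06  0.57  0.07  1.97 -0.07  0.6   1.45]
shift cm [0.02 0.05 0.05] turn [-0.002 -0.003 -0.   ]
```

```bash
python3 -m creep '[[[0.2,0,0.1,0.05,-0.002,-0.003,0],[-1,0,0,0,0,0,0],[-1,0,0,0,0,0,0],[-1,0,0,0,0,0,0],[-1,0,0,0,0,0,0],[-1,0,0,0,0,0,0],[-1,0,0,0,0,0,0]]]' 30; python3 -c "
from h import *
st()"
```

```text
clock: 13.9
position: [0.5248, -0.0558, 0.264]
tool_rot: [-3.141, 0.001, 2.961]
force: [0.1, -0.3, 6.4]
grip_width: 0.014
finger_force: 30.1
t 13.9 grasp [ 0.5249 -0.0559  0.109 ] rpy [-3.141e+00  1.000e-03  2.961e+00] F [ 0.1 -0.3  6.4] M [0.01 0.01 0.06] w 0.014 ff 30.1 q [-0.06  0.57  0.07  1.97 -0.07  0.6   1.45]
```

```bash
python3 -m creep '[[[-1,0,0,-0.2,0,0,0],[-1,0,0,-0.2,0,0,0],[-1,0,0,-0.2,0,0,0],[-1,0,0,-0.2,0,0,0],[-1,0,0,-0.2,0,0,0],[-1,0,0,0,0,0,0]]]' 35; python3 - <<'E'
from h import *
st()
f=grab("wrist"); cv2.imwrite("pics/w4.png",f["image"]); f=grab("side"); w=cloud(f);g=f["image"].max(2)
E
```

```text
clock: 14.65
position: [0.5247, -0.0558, 0.274]
tool_rot: [-3.141, 0.0, 2.961]
force: [0.2, 1.0, -3.9]
grip_width: 0.0136
finger_force: 34.2
t 14.65 grasp [ 0.5248 -0.0558  0.119 ] rpy [-3.141  0.     2.961] F [ 0.2  1.  -3.9] M [ 0.47 -0.   -0.01] w 0.0136 ff 34.2 q [-0.06  0.56  0.07  1.97 -0.07  0.62  1.45]
```

View pics/w4.png

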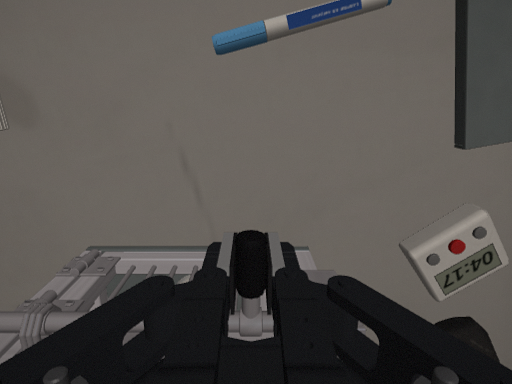

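The knob at (250,265) is held between the pads and the bolt has come up with it, with only 3.9 N of load. I'll start drawing gently.

```bash
python3 -m creep '[[[-1,0,-0.2,0,0,0,0],[-1,0,-0.2,0,0,0,0],[-1,0,-0.2,0,0,0,0],[-1,0,-0.2,0,0,0,0],[-1,0,0,0,0,0,0]]]' 40; python3 -c "
from h import *
st()"
```

```text
clock: 15.38
position: [0.5232, -0.064, 0.2739]
tool_rot: [-3.141, 0.0, 2.96]
force: [-0.2, -1.5, -4.6]
grip_width: 0.0137
finger_force: 39.2
t 15.38 grasp [ 0.5233 -0.0642  0.1189] rpy [-3.141  0.     2.96 ] F [-0.2 -1.5 -4.6] M [-0.02 -0.01 -0.04] w 0.0137 ff 39.2 q [-0.04  0.56  0.07  1.97 -0.07  0.62  1.46]
```

```bash
python3 -m creep '[[[-1,0,-0.3,0,0,0,0],[-1,0,-0.3,0,0,0,0],[-1,0,-0.3,0,0,0,0],[-1,0,-0.3,0,0,0,0],[-1,0,-0.3,0,0,0,0],[-1,0,-0.3,0,0,0,0],[-1,0,-0.3,0,0,0,0],[-1,0,-0.3,0,0,0,0],[-1,0,-0.2,0,0,0,0],[-1,0,0,0,0,0,0]]]'; python3 - <<'E'
from h import *
st()
g=T()[:3,3]+.155*T()[:3,2]
H=np.array([.5426,-.1863]); r=g[:2]-H; print("radius",np.linalg.norm(r),"cage-frame offset",R.from_euler('z',.1805).as_matrix()[:2,:2]@r)
E
```

```text
clock: 16.62
position: [0.5186, -0.0896, 0.2739]
tool_rot: [-3.141, 0.0, 2.96]
force: [-0.2, -1.3, -3.8]
grip_width: 0.0134
finger_force: 39.2
t 16.62 grasp [ 0.5186 -0.0897  0.1189] rpy [-3.141  0.     2.96 ] F [-0.2 -1.3 -3.8] M [-0.17  0.07 -0.05] w 0.0134 ff 39.2 q [ 0.01  0.56  0.07  1.97 -0.06  0.62  1.51]
radius 0.09954953742659496 cage-frame offset [-0.04095864  0.09073313]
```

Bolt drawn 34.5 mm with under 2 N pull. Swinging the gate on an arc about the hinge (2.5° per row).

```bash
python3 -m creep '[[[-1,0,0,0,0,0,0],[-1,0,0,0,0,0,0],[-1,0.195,-0.091,0,0,0,-0.0218],[-1,0.195,-0.091,0,0,0,-0.0218],[-1,0.391,-0.187,0,0,0,-0.0436],[-1,0.391,-0.187,0,0,0,-0.0436],[-1,0,0,0,0,0,0]]]' 60; python3 - <<'E'
from h import *
st()
g=T()[:3,3]+.155*T()[:3,2]
r=g[:2]-np.array([.5426,-.1863]); print(np.linalg.norm(r))
E
```

```text
clock: 17.5
position: [0.5061, -0.0934, 0.274]
tool_rot: [-3.141, 0.0, 3.092]
force: [1.7, -1.5, -3.5]
grip_width: 0.0133
finger_force: 58.6
t 17.5 grasp [ 0.5061 -0.0934  0.119 ] rpy [-3.141  0.     3.092] F [ 1.7 -1.5 -3.5] M [ 0.01 -0.37 -0.06] w 0.0133 ff 58.6 q [ 0.04  0.54  0.03  2.   -0.03  0.6   1.62]
0.0997877418049454
```

```bash
python3 -m creep '[[[-1,0.391,-0.187,0,0,0,-0.0436],[-1,0.391,-0.187,0,0,0,-0.0436],[-1,0.391,-0.187,0,0,0,-0.0436],[-1,0.391,-0.187,0,0,0,-0.0436],[-1,0.391,-0.187,0,0,0,-0.0436],[-1,0.391,-0.187,0,0,0,-0.0436],[-1,0.391,-0.187,0,0,0,-0.0436],[-1,0.391,-0.187,0,0,0,-0.0436],[-1,0.391,-0.187,0,0,0,-0.0436],[-1,0,0,0,0,0,0],[-1,0,0,0,0,0,0]]]'; python3 - <<'E'
from h import *
st()
g=T()[:3,3]+.155*T()[:3,2]
r=g[:2]-np.array([.5426,-.1863]); print(np.linalg.norm(r), "angle",np.arctan2(r[1],r[0])-np.arctan2(.1305-.0354*.984,-.0189-.0354*.1795))
f=grab("top"); s=grab("side"); cv2.imwrite("pics/e.png",np.hstack([cv2.resize(f["image"][90:270,100:300],(400,360)),cv2.resize(s["image"][130:310,170:370],(400,360))]))
E
```

```text
clock: 18.88
position: [0.4737, -0.1141, 0.274]
tool_rot: [-3.141, 0.0, -2.8]
force: [3.2, 0.4, -4.7]
grip_width: 0.0128
finger_force: 58.6
t 18.88 grasp [ 0.4738 -0.1142  0.119 ] rpy [-3.141  0.    -2.8  ] F [ 3.2  0.4 -4.7] M [ 0.07 -0.75 -0.08] w 0.0128 ff 58.6 q [ 0.17  0.51 -0.08  2.06  0.07  0.57  1.96]
0.09966692556365575 angle 0.5032974733319422
```

View pics/e.png

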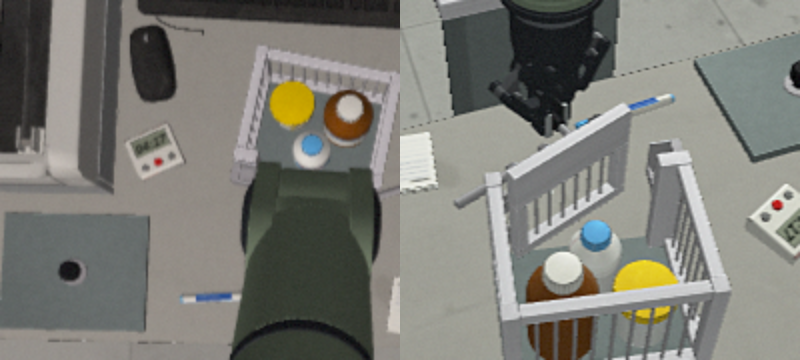

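The gate is open with the bolt drawn. The hinge radius hasn't changed, the swing is about 0.52 rad, and the holding force matches the spring. The lid lies flat and the bystanders are in place. Handing in while holding.

```bash
python3 -c "
from h import *
print(bot.job_done()); st()"
```

```text
the job is handed in; nothing more can be done
None
the job is handed in; nothing more can be done
```

The job is handed in, though no verdict came back: the lid lies flat on the bench beside the cage, the bolt is drawn about 34 mm, and the gate is held about 30° open, at 18.9 s on the robot's clock.

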